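# Reset the grind of the coffee mill and lock it

## Robot

A 6-joint arm with a two-finger parallel gripper is mounted at the origin on the work surface. World frame = base frame: x ahead of the robot, y to its left, z up, the work surface at z = 0. Lengths are in mm, angles in rad, forces in N, time in s.
With the tool pointing down it reaches from about 350 to 775 mm from the base axis. Payload 7.3 kg.
Tool frame: the origin (TCP) lies on the mounting face of the last link; the fingertips stand 178 mm ahead of it and the grasp point (between the pads) lies 159 mm ahead of it; z points along the fingers, y is the line along which they close (so a half turn about z gives the same grasp; the last joint's range is limited). The gripper opens to 92 mm and grips with 3 to 60 N. Pads are 19 mm wide; open, the fingers measure 130 mm over their backs; the gripper's body (75 mm by 190 mm) begins 47 mm behind the grasp point.
Start: joints at [1.037, 0.342, 1.524, -0, 1.275, -0.146], TCP at [198.509, 486.027, 404.741] pointing down, gripper open.
Joint ranges: [-2.53, 2.53], [-0.77, 2.02], [0.04, 2.7], [-1, 4.14], [0.28, 2.66], [-3.11, 3.11]. Speed limits (rad/s): [2.57, 2.57, 3.14, 3.14, 3.14, 3.14].

## Interface

Orientations are given as [roll, pitch, yaw] about the fixed x, y, z axes, in that order (R = Rz(yaw) Ry(pitch) Rx(roll)).
In Python, from plant import bot, cam, sensors, close_job gives the robot as it stands (bot), with the cameras (cam), the job as plain functions and the readings (sensors).
- The arm moves only by the shell command python3 shift.py 'ROWS'. ROWS is a JSON object whose key "ticks" holds a list of rows, 1 to 5 of them, each of 5 numbers: the finger opening in mm, then dx, dy, dz in parts of the range, where 1.0 means 750 mm, then a turn about the tool's z in a scale on which 1.0 is 4 rad; each row is the pose to reach, as a shift and turn from the pose commanded when the command began, along the tool's axes at that moment; what a row does not reach only later rows make up. A row lasts 1/8 s, in which the tool goes at most 62.5 mm and 0.188 rad, less where a joint would pass 70% of its speed; a pose out of reach is approached as far as the arm can. The fingers move at their own pace and stop on an object; the grip force is fixed at half the most. Time passes only in rows, so rows that do not move let the fingers close. It prints the time, the measured TCP pose, the force, the opening and the grip force at its end. Input that does not fit is refused with a message, and nothing moves.
- sensors.get_obs(): the state, without advancing time (a new reading comes with each control period).
- cam.capture(name): name is "side" or "top" or "wrist"; returns a dict with "color" (384x512x3 uint8, red, green, blue), "K" (3x3 intrinsics, pixels), "R" (3x3) and "t" (3): a world point X has camera coordinates R X + t. Camera axes: x right, y down, z forward; pixel columns grow to the right and rows downward; lengths in mm; the calibration is good to about 2 mm. A picture is of the moment at which its call begins. There is no depth.
- close_job(): hands the job in; it is judged then, once.
The state is a dict: "time": time; "joint_positions": joint angles; "dq": joint speeds; "tau": joint torques, N m; "tool_pos": TCP position; "tcp_rot": TCP orientation; "contact_force": force on the tool from outside, world axes, zero at the start; "moment": the same for the moment, N m; "grip_width": finger opening in mm; "finger_force": force on a finger pad.
Only numpy, scipy, OpenCV 4.12 (cv2) and the standard library are available. Lean on these libraries where they do the work, as an engineer would, in place of code of your own. Each camera call takes 0.05 s, during which the arm holds its last target. There are 200 camera calls.

## Task

The coffee mill on the table must be set to the grind marked by the red stud. Slacken the brass wing nut on top by about a quarter turn counter-clockwise, turn the round black dial beneath it until its yellow pointer stands right over the red stud, then screw the wing nut back down until it is fully tight, leaving the pointer over the red stud. Do not knock over or shift the jar, cup, mug, spoon and bowl around it.

Things in the scene. Friction and masses are not known exactly. Their poses are not given: they have to be found in the camera images.
- mill: Coffee mill fixed to the table: dark wooden box 240 x 140 x 75 mm; origin at its underside's centre, front (drawer) to its -x, away from the robot. On top at x = -55 mm a white housing, 120 mm diameter, top at height 95, with dial and nut on one vertical spindle (8 diameter, ends at 147). At x = +72 a steel dome, 88 diameter, top at 146. Crank on the -y side, out to y = -131, below 96 high.
- nut_grip (a point): Centre of the brass wing nut, on the spindle axis, height 136.5 mm above the table. Its x axis runs along the two upright wings, y across them. The wings together are 44 mm long, 9 mm thick, from height 127.5 to 145.5; below height 130.5 a round hub of 21 mm diameter. A flat steel lock washer, 48 mm diameter, lies between nut and dial.
- nut (a joint): Turn of the wing nut in rad: 0 is down at its stop (tight), grows counter-clockwise from above, up to 1.75; starts at 0 to 0.06. Below about 0.5 the washer clamps the dial (about 1 N m when tight); from 0.7 the dial is free. Turning takes 0.25 to 0.4 N m; it stays where it is left. Nut and dial do not drag each other round, and the nut's height stays the same.
- dial_center (a point): Centre of the black round knurled dial under the nut: 60 mm diameter, 16 mm thick, from height 105 to 121 mm above the table, with a 10 mm gap between it and the white housing. The point's -x axis points along the yellow pointer. The nut above it stays within 22 mm of the axis.
- dial (a joint): Turn of the dial in rad, counter-clockwise from above positive, range -1.7 to 1.7; at 0 the pointer points to the front of the mill (its -x). Starts between -0.3 and 0.3. Takes about 0.06 N m when the nut is slack and stays where it is left.
- pointer_tip (a point): Middle of the tip region of the dial's yellow pointer, 50 mm from the spindle axis; the pointer is a bar 6 x 6 mm that sticks out 22 mm past the dial's rim, between heights 108 and 114 mm.
- red_stud: Red stud, 12 mm diameter and 4 mm high, flat on the white housing, 50 mm from the spindle axis and about 52 degrees (0.9 rad) to the left or right of the mill's front; origin at the centre of its underside. The target of the pointer; the pointer passes above it.
- blue_stud: Blue stud like the red one, on the other side of the front. Not the target.
- bean_jar: Amber jar with wooden lid, 80 mm diameter, 115 mm high; origin at the centre of its underside. Leave alone.
- espresso_cup: White cup, 62 mm diameter, 55 mm high. Leave alone.
- mug: Blue mug, 82 mm diameter, 92 mm high, handle on its +y side. Leave alone.
- spoon: Steel spoon lying on the table. Leave alone.
- sugar_bowl: White bowl, 100 mm diameter, 60 mm high. Leave alone.

How it is judged:
By the outcome, as a careful person would: the job done as asked, in the order asked, and still so for the second after the job is handed in, with the robot touching nothing.
It also fails if it takes over 64 s, if anything falls off the work surface, if the arm or the gripper's body presses on something with over 40 N, if the wrist force passes 120 N, or if a joint passes its speed limit or range.

## Working session

There is one attempt and no reset: what is moved stays moved. The work goes in short steps, Python scripts to look and compute and a shell command to move; the robot and the scene stay as the last step left them, time stands still between calls to the robot, and variables do not carry over. Pictures are saved under pics/ and viewed, at most 10 in all, crops included, and the job is handed in when it is done.

```bash
ls; mkdir -p pics
python3 - <<'E'
from plant import bot, cam, sensors, close_job
import cv2,numpy as np
o=sensors.get_obs();print({k:np.round(v,3) for k,v in o.items()})
ims=[]
for n in("side","top"):
    c=cam.capture(n);cv2.imwrite(f"pics/{n}0.png",c["color"][:,:,::-1]);np.savez(f"pics/{n}0.npz",**c);print(n,-c["R"].T@c["t"],c["K"][0])
E
```

```text
pics
plant.py
shift.py
{'time': np.float64(0.0), 'joint_positions': array([ 1.037,  0.343,  1.525, -0.   ,  1.275, -0.146]), 'dq': array([0.001, 0.001, 0.001, 0.   , 0.   , 0.003]), 'tau': array([ -0.   , -43.124, -24.422,   0.072,   0.056,  -0.   ]), 'tool_pos': array([198.439, 485.899, 404.064]), 'tcp_rot': array([-3.14 , -0.   ,  2.754]), 'contact_force': array([-0.583, -0.455, -0.88 ]), 'moment': array([-0.033,  0.03 , -0.036]), 'finger_force': np.float64(0.0), 'grip_width': np.float64(91.408)}
side [ 380.94793291 -994.90471799  735.10597125] [447.35660346   0.         249.16900711]
top [407.84457506 115.04739963 927.86487701] [349.38339298   0.         257.180949  ]
```

View pics/top0.png

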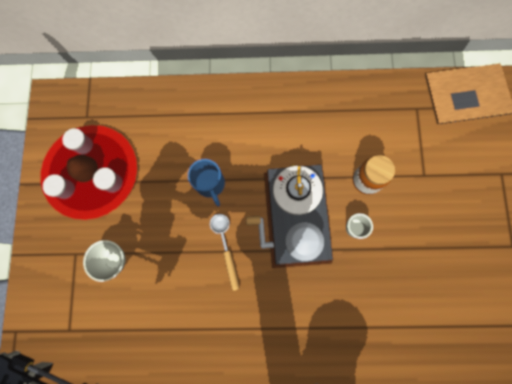

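View pics/side0.png

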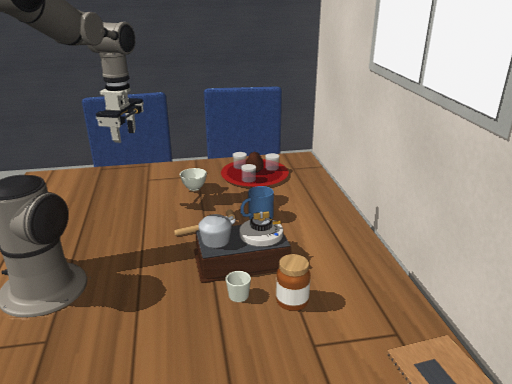

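The top view shows the mill with its housing near (298,190), dome near (305,242), studs near (283,178) and (314,178), jar (380,172), cup (360,226) and mug (206,178). The side view agrees with this layout. Next I measure positions.

```bash
cat > h.py <<'E'
import cv2,numpy as np
def ray(c,uv,z):
    d=c["R"].T@np.linalg.solve(c["K"],[uv[0],uv[1],1.]);p=-c["R"].T@c["t"]
    return p+d*(z-p[2])/d[2]
def proj(c,X):
    q=c["K"]@(c["R"]@np.array(X,float)+c["t"]);return q[:2]/q[2]
def blobs(c,lo,hi,roi,amin=3):
    x0,y0,x1,y1=roi
    h=cv2.cvtColor(c["color"],cv2.COLOR_RGB2HSV)[y0:y1,x0:x1]
    m=cv2.inRange(h,np.array(lo),np.array(hi))
    n,_,s,ce=cv2.connectedComponentsWithStats(m)
    return [(ce[i]+[x0,y0],s[i][4]) for i in range(1,n) if s[i][4]>=amin]
E
python3 - <<'E'
from h import *
c=np.load("pics/top0.npz")
R=(262,155,340,275)
for n,lo,hi,z in(("red",(0,120,90),(8,255,255),99),("red2",(170,120,90),(180,255,255),99),("blue",(100,120,70),(130,255,255),99),("yel",(20,120,90),(34,255,255),120),("white",(0,0,165),(180,40,255),95)):
    for u,a in blobs(c,lo,hi,R): print(n,u.round(1),a,ray(c,u,z).round(1))
im=c["color"][150:280,250:350,::-1]
cv2.imwrite("pics/crop0.png",cv2.resize(im,None,fx=4.5,fy=4.5,interpolation=cv2.INTER_CUBIC))
E
```

```text
red [280.2 178. ] 10 [606.6  78.8  99. ]
blue [312.1 175.1] 8 [612.1   1.1  99. ]
yel [298.3 170.4] 21 [619.2  36.2 120. ]
yel [298.8 179.4] 17 [597.3  35.9 120. ]
yel [299.9 190.3] 11 [570.9  34.2 120. ]
white [292.  168.8] 48 [630.2  49.1  95. ]
white [306.4 170.5] 64 [625.1  14.1  95. ]
white [305.1 198.4] 643 [555.8  20.   95. ]
white [304.9 183.1] 40 [593.5  18.9  95. ]
white [299.8 184.4] 5 [590.6  31.4  95. ]
white [308.3 245.7] 686 [442.6  17.2  95. ]
```

View pics/crop0.png

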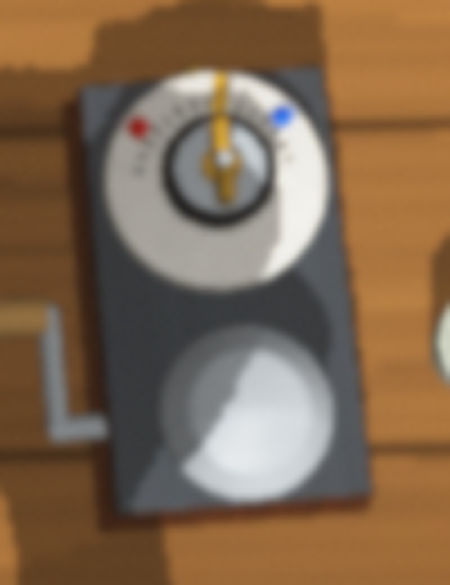

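The crop shows the red stud at full-frame pixel (280.7,178) and the blue stud at (312.5,176). The stud chord is 78 mm, as it should be. The pointer and wings point up at about column 299. The spindle comes out near (578,38) with the front at about +0.07 rad, and red is on the CCW side. For last-joint range I'll use tool yaw of about 0.07.

The manual's scale: shifts go in shares of 750 mm and turns go in shares of 4 rad. Converting my numbers, -521 mm / 750 = -0.6947, -271 mm / 750 = -0.3613, 2.68 rad / 4 = 0.67.

```bash
python3 shift.py '{"ticks":[[92, -0.6947, -0.3613, 0, 0.67], [92, -0.6947, -0.3613, 0, 0.67], [92, -0.6947, -0.3613, 0, 0.67], [92, -0.6947, -0.3613, 0, 0.67], [92, -0.6947, -0.3613, 0, 0.67]]}'
python3 - <<'E'
from plant import bot, cam, sensors, close_job
import numpy as np
o=sensors.get_obs();y=o["tcp_rot"][2];p=o["tool_pos"];d=np.array([578,38])-p[:2]
print(p,o["tcp_rot"],o["joint_positions"],"dx",d@[np.cos(y),np.sin(y)],"dy",d@[np.sin(y),-np.cos(y)],"turn",y-.07)
E
```

```text
time: 0.72
tool_pos: [401.5, 246.0, 404.6]
tcp_rot: [-3.141, -0.0, 1.81]
contact_force: [0.3, 0.8, -0.0]
grip_width: 91.8
finger_force: 0.0
[401.53265537 245.98879048 404.59772126] [-3.14145106e+00 -1.61200119e-04  1.81026823e+00] [3.86630533e-01 2.43119167e-01 1.66506486e+00 1.90979100e-04
 1.23352506e+00 1.47095410e-01] dx -243.90971593727443 dy 122.09877623315083 turn 1.740268230485769
```

Converted, -244 mm / 750 = -0.3253, 122 mm / 750 = 0.1627, 1.74 rad / 4 = 0.435.

```bash
python3 shift.py '{"ticks":[[92, -0.3253, 0.1627, 0, 0.435], [92, -0.3253, 0.1627, 0, 0.435], [92, -0.3253, 0.1627, 0, 0.435], [92, -0.3253, 0.1627, 0, 0.435], [92, -0.3253, 0.1627, 0, 0.435]]}'
python3 - <<'E'
from plant import bot, cam, sensors, close_job
import numpy as np
o=sensors.get_obs();y=o["tcp_rot"][2];p=o["tool_pos"];d=np.array([578,38])-p[:2]
print("dx",d@[np.cos(y),np.sin(y)],"dy",d@[np.sin(y),-np.cos(y)],"turn",y-.07)
E
```

```text
time: 1.35
tool_pos: [579.9, 37.6, 403.7]
tcp_rot: [-3.141, 0.001, 0.869]
contact_force: [-0.3, -0.0, 0.1]
grip_width: 91.7
finger_force: 0.0
dx -0.9227961972262244 dy -1.724056530851073 turn 0.7993116775827007
```

Converted, 0.8 rad / 4 = 0.2.

```bash
python3 shift.py '{"ticks":[[92, 0, 0, 0, 0.2], [92, 0, 0, 0, 0.2], [92, 0, 0, 0, 0.2], [92, 0, 0, 0, 0.2], [92, 0, 0, 0, 0.2]]}'
python3 - <<'E'
from plant import bot, cam, sensors, close_job
from h import *
c=cam.capture("wrist");np.savez("pics/wrist0.npz",**c);cv2.imwrite("pics/wrist0.png",c["color"][:,:,::-1])
print(-c["R"].T@c["t"],c["R"].round(2),sensors.get_obs()["joint_positions"])
E
```

```text
time: 1.98
tool_pos: [578.2, 40.6, 404.2]
tcp_rot: [-3.141, 0.001, 0.076]
contact_force: [-0.4, 0.2, 0.6]
grip_width: 91.8
finger_force: 0.0
[653.92093459  45.45806785 384.364336  ] [[ 0.08 -1.   -0.  ]
 [-0.96 -0.07  0.28]
 [-0.28 -0.02 -0.96]] [-6.20445427e-02  4.43537523e-01  1.36847252e+00  8.91985389e-05
  1.33065336e+00  1.43385096e+00]
```

View pics/wrist0.png

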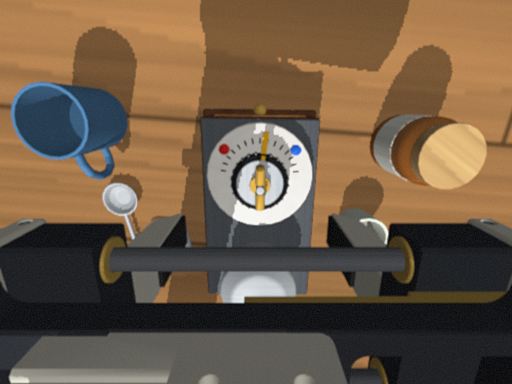

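The wrist view shows red at (224,149), blue at (296,150), the pointer running up to about (266,135), and the spindle top near (260,190) with the wings nearly vertical in the image. Now I measure these precisely.

```bash
cat >> h.py <<'E'
def studs(c,roi):
    r=max(blobs(c,(0,130,80),(8,255,255),roi)+blobs(c,(172,130,80),(180,255,255),roi),key=lambda b:b[1])
    b=max(blobs(c,(105,130,80),(130,255,255),roi),key=lambda b:b[1])
    return r,b
E
python3 - <<'E'
from h import *
c=np.load("pics/wrist0.npz");R=(206,118,316,228)
r,b=studs(c,R);P,B=ray(c,r[0],99),ray(c,b[0],99)
print(r,b,P,B,"chord",np.linalg.norm(P-B))
f=np.array([-(B-P)[1],(B-P)[0]]);f/=np.linalg.norm(f);f*=np.sign(f[0]);h=np.linalg.norm(P-B)/2
C=(P+B)[:2]/2-f*np.sqrt(2500-h*h);print("centre",C,"front",np.arctan2(f[1],f[0]))
for u,a in blobs(c,(18,110,80),(34,255,255),R,2): print("yel",u,a,ray(c,u,111),ray(c,u,140))
# housing ellipse
h=cv2.cvtColor(c["color"],cv2.COLOR_RGB2HSV);m=np.zeros(h.shape[:2],np.uint8)
m[118:228,206:316]=cv2.inRange(h,np.array((0,0,120)),np.array((180,50,255)))[118:228,206:316]
k=max(cv2.findContours(m,cv2.RETR_EXTERNAL,cv2.CHAIN_APPROX_NONE)[0],key=cv2.contourArea)
e=cv2.fitEllipse(cv2.convexHull(k));print(e,ray(c,e[0],95))
print("spindle proj",proj(c,[C[0],C[1],147]),proj(c,[C[0],C[1],121]))
im=c["color"][120:228,200:320,::-1]
cv2.imwrite("pics/crop1.png",cv2.resize(im,None,fx=5.5,fy=5.5,interpolation=cv2.INTER_CUBIC))
E
```

```text
(array([223.64      , 148.74666667]), np.int32(75)) (array([295.32876712, 149.84931507]), np.int32(73)) [608.65119675  77.81984298  99.        ] [6.13436307e+02 5.50478578e-01 9.90000000e+01] chord 77.41738793780759
centre [579.45561523  37.22898171] front 0.06184866694112712
yel [264.39694656 142.71755725] 131 [619.98810669  34.97606259 111.        ] [623.58788866  36.08805166 140.        ]
yel [262.96 157.6 ] 25 [604.47051401  35.15013884 111.        ] [609.716488    36.24366094 140.        ]
yel [259.53828306 186.02320186] 431 [573.35793722  36.22540592 111.        ] [581.90450535  37.20485774 140.        ]
((259.6227111816406, 173.74887084960938), (102.99563598632812, 105.32585906982422), 84.19232177734375) [582.99431849  36.74619381  95.        ]
spindle proj [259.37779522 190.63108935] [259.14097425 183.06165483]
```

View pics/crop1.png

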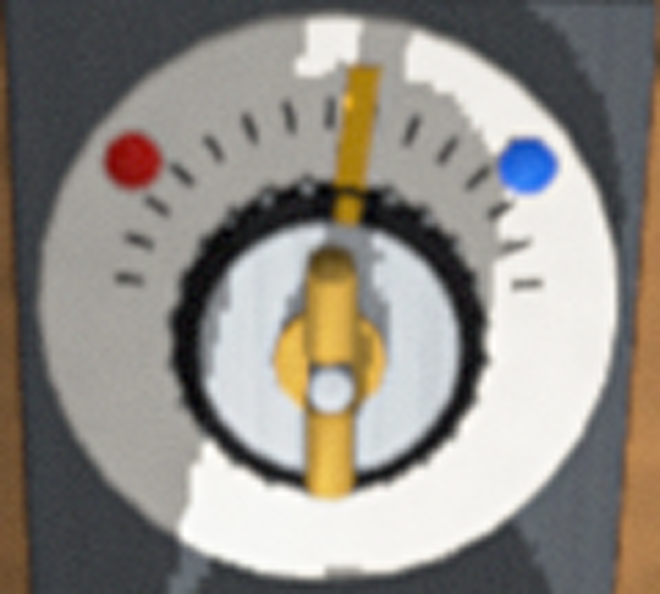

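The spindle is at about (579.5,36.8), confirmed by the spindle-top pixel (260,190.7). The pointer is at about −0.05 rad and the red stud at about 0.95 rad in the world frame. The wings lie along about 0.08 rad. I'll descend over the nut.

Converted, 94 mm / 750 = 0.1253, 3.9 mm / 750 = 0.0052.

```bash
python3 shift.py '{"ticks":[[92, 0.0013, 0.0052, 0.0667, 0], [60, 0.0013, 0.0052, 0.1253, 0], [50, 0.0013, 0.0052, 0.1253, 0], [50, 0.0013, 0.0052, 0.1253, 0]]}'
```

```text
time: 2.52
tool_pos: [580.2, 36.9, 312.3]
tcp_rot: [3.141, -0.002, 0.079]
contact_force: [0.4, -0.1, 1.0]
grip_width: 66.5
finger_force: 0.0
```

Converted, 1 mm / 750 = 0.0013.

```bash
python3 shift.py '{"ticks":[[0, 0, 0, 0.0013, 0], [0, 0, 0, 0.0013, 0], [0, 0, 0, 0.0013, 0], [0, 0, 0, 0.0013, 0], [0, 0, 0, 0.0013, 0]]}'; python3 shift.py '{"ticks":[[0, 0, 0, 0, 0], [0, 0, 0, 0, 0], [0, 0, 0, 0, 0], [0, 0, 0, 0, 0]]}'
```

```text
time: 3.15
tool_pos: [579.6, 36.9, 309.8]
tcp_rot: [-3.142, -0.0, 0.079]
contact_force: [0.5, 0.2, 0.2]
grip_width: 16.7
finger_force: 0.0
time: 3.65
tool_pos: [579.5, 37.4, 309.7]
tcp_rot: [-3.14, 0.0, 0.079]
contact_force: [-1.2, 4.9, -0.3]
grip_width: 8.7
finger_force: 30.0
```

Converted, -0.8 rad / 4 = -0.2.

```bash
python3 shift.py '{"ticks":[[0, 0, 0, 0, -0.045], [0, 0, 0, 0, -0.0875], [0, 0, 0, 0, -0.125], [0, 0, 0, 0, -0.1625], [0, 0, 0, 0, -0.2]]}'; python3 shift.py '{"ticks":[[0, 0, 0, 0, -0.0375], [0, 0, 0, 0, -0.075], [0, 0, 0, 0, -0.1125], [0, 0, 0, 0, -0.15], [0, 0, 0, 0, -0.1625]]}'; python3 shift.py '{"ticks":[[0, 0, 0, 0, 0], [0, 0, 0, 0, 0]]}'
```

```text
time: 4.28
tool_pos: [579.5, 37.5, 309.7]
tcp_rot: [-3.14, -0.001, 0.883]
contact_force: [-0.9, 5.3, 1.2]
grip_width: 8.6
finger_force: 30.0
time: 4.9
tool_pos: [579.4, 37.5, 309.7]
tcp_rot: [-3.141, -0.002, 1.531]
contact_force: [-1.2, 6.1, 0.8]
grip_width: 8.7
finger_force: 30.0
time: 5.15
tool_pos: [579.4, 37.5, 309.7]
tcp_rot: [-3.141, -0.001, 1.529]
contact_force: [-0.6, 6.1, 1.3]
grip_width: 8.5
finger_force: 30.0
```

Converted, -94 mm / 750 = -0.1253, -50 mm / 750 = -0.0667, 0.9 rad / 4 = 0.225.

```bash
python3 shift.py '{"ticks":[[92, 0, 0, 0, 0], [92, 0, 0, 0, 0], [92, 0, 0, 0, 0], [92, 0, 0, 0, 0], [92, 0, 0, 0, 0]]}'; python3 shift.py '{"ticks":[[92, 0, 0, -0.0667, 0.045], [92, 0, 0, -0.1253, 0.09], [92, 0, 0, -0.1253, 0.135], [92, 0, 0, -0.1253, 0.18], [92, 0, 0, -0.1253, 0.225]]}';python3 shift.py '{"ticks":[[92, 0, 0, 0, 0.045], [92, 0, 0, 0, 0.09], [92, 0, 0, 0, 0.135], [92, 0, 0, 0, 0.17], [92, 0, 0, 0, 0.17]]}'
cat >> h.py <<'E'
def report(name):
    from plant import bot, cam, sensors, close_job
    c=cam.capture("wrist");np.savez(f"pics/{name}.npz",**c)
    C=np.array([579.5,36.8]);u0=proj(c,[C[0],C[1],99]).astype(int)
    R=(max(u0[0]-70,0),max(u0[1]-75,0),u0[0]+70,u0[1]+70)
    r,b=studs(c,R)
    for n,s,z in(("red",r,99),("blue",b,99)):
        p=ray(c,s[0],z);d=p[:2]-C;print(n,s,p.round(1),"r",np.hypot(*d).round(1),"ang",np.arctan2(d[1],d[0]).round(3))
    for u,a in blobs(c,(18,110,80),(34,255,255),R,8):
        p=ray(c,u,111);d=p[:2]-C;print("yel",u.round(1),a,p.round(1),"r",np.hypot(*d).round(1),"ang",np.arctan2(d[1],d[0]).round(3))
    im=c["color"][R[1]:R[3],R[0]:R[2],::-1];cv2.imwrite(f"pics/{name}.png",cv2.resize(im,None,fx=4,fy=4,interpolation=cv2.INTER_CUBIC));print(R)
    o=sensors.get_obs();print(o["tool_pos"].round(1),o["tcp_rot"].round(3))
E
python3 -c "from h import *;report('w1')"
```

```text
time: 5.78
tool_pos: [579.6, 36.8, 309.7]
tcp_rot: [3.142, 0.0, 1.529]
contact_force: [0.3, 0.5, 0.4]
grip_width: 53.9
finger_force: 0.0
time: 6.4
tool_pos: [579.5, 36.8, 403.9]
tcp_rot: [3.141, -0.0, 0.623]
contact_force: [-0.0, -0.5, 1.3]
grip_width: 91.5
finger_force: 0.0
time: 7.02
tool_pos: [579.6, 36.8, 403.7]
tcp_rot: [-3.142, -0.0, -0.05]
contact_force: [0.3, -0.5, 0.3]
grip_width: 91.8
finger_force: 0.0
red (array([217.07352941, 154.92647059]), np.int32(68)) [608.5  77.5  99. ] r 50.0 ang 0.951
blue (array([288.12857143, 146.84285714]), np.int32(70)) [6.136e+02 4.000e-01 9.900e+01] r 49.9 ang -0.819
yel [249.4 110.7] 115 [653.   39.6 111. ] r 73.5 ang 0.038
yel [255.5 146.6] 173 [617.2  35.3 111. ] r 37.7 ang -0.041
yel [255.6 187.6] 489 [573.1  37.3 111. ] r 6.4 ang 3.056
(np.int64(185), np.int64(103), np.int64(325), np.int64(248))
[579.6  36.8 403.7] [-3.142 -0.    -0.048]
```

View pics/w1.png

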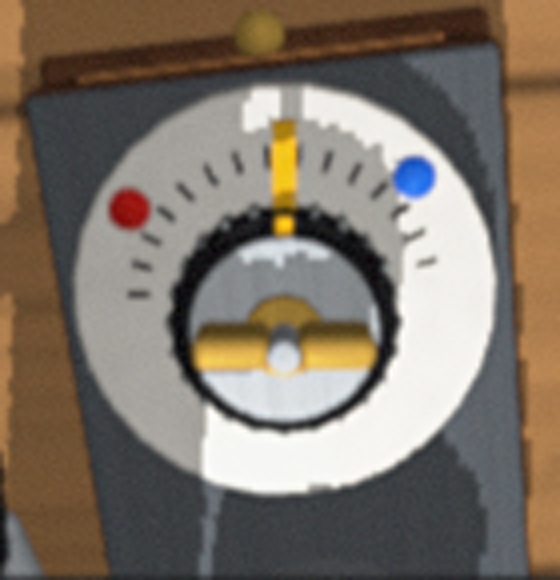

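The nut now lies crosswise at image (284,348), about a quarter turn round. The pointer is at −0.042 rad and the red stud at 0.951 rad, with radius 50.0 as required. Next I grip the dial rim and turn it by about +0.993.

Converted, 119 mm / 750 = 0.1587, 100 mm / 750 = 0.1333.

```bash
python3 shift.py '{"ticks":[[92, 0, 0, 0.0667, 0], [92, 0, 0, 0.1333, 0], [92, 0, 0, 0.1587, 0], [92, 0, 0, 0.1587, 0], [92, 0, 0, 0.1587, 0]]}'; python3 shift.py '{"ticks":[[50, 0, 0, 0, 0], [50, 0, 0, 0, 0], [50, 0, 0, 0, 0], [50, 0, 0, 0, 0], [50, 0, 0, 0, 0]]}'
```

```text
time: 7.7
tool_pos: [580.0, 36.8, 285.9]
tcp_rot: [-3.142, -0.002, -0.05]
contact_force: [-0.6, 0.5, -0.2]
grip_width: 91.5
finger_force: 0.0
time: 8.32
tool_pos: [579.6, 37.4, 285.0]
tcp_rot: [-3.14, -0.001, -0.051]
contact_force: [0.2, 4.2, 2.9]
grip_width: 59.5
finger_force: 30.0
```

```bash
python3 shift.py '{"ticks":[[50, 0, 0, 0, 0], [50, 0, 0, 0, 0]]}'
```

```text
time: 8.57
tool_pos: [579.6, 37.4, 285.0]
tcp_rot: [-3.141, -0.0, -0.051]
contact_force: [-1.2, 6.2, 3.2]
grip_width: 59.5
finger_force: 30.0
```

Converted, -0.85 rad / 4 = -0.2125.

```bash
python3 shift.py '{"ticks":[[50, 0, 0, 0, -0.045], [50, 0, 0, 0, -0.09], [50, 0, 0, 0, -0.135], [50, 0, 0, 0, -0.175], [50, 0, 0, 0, -0.2125]]}'; python3 shift.py '{"ticks":[[50, 0, 0, 0, -0.025], [50, 0, 0, 0, -0.035], [50, 0, 0, 0, -0.035], [50, 0, 0, 0, -0.035]]}'; python3 shift.py '{"ticks":[[92, 0, 0, 0, 0], [92, 0, 0, 0, 0], [92, 0, 0, 0, 0], [92, 0, 0, 0, 0], [92, 0, 0, 0, 0]]}';python3 shift.py '{"ticks":[[92, 0, 0, -0.0667, 0], [92, 0, 0, -0.1333, 0], [92, 0, 0, -0.1587, 0], [92, 0, 0, -0.1587, 0]]}'; python3 -c "from h import *;report('w2')"
```

```text
time: 9.2
tool_pos: [579.6, 37.6, 285.0]
tcp_rot: [-3.141, -0.001, 0.804]
contact_force: [-1.2, 5.6, 3.0]
grip_width: 59.3
finger_force: 30.0
time: 9.7
tool_pos: [579.5, 37.6, 285.0]
tcp_rot: [-3.141, -0.001, 0.939]
contact_force: [-0.3, 6.4, 2.9]
grip_width: 59.3
finger_force: 30.0
time: 10.32
tool_pos: [579.6, 36.7, 284.7]
tcp_rot: [-3.142, 0.0, 0.939]
contact_force: [-0.9, 0.3, 0.2]
grip_width: 91.8
finger_force: 0.0
time: 10.82
tool_pos: [579.7, 36.9, 405.3]
tcp_rot: [3.138, -0.002, 0.939]
contact_force: [-0.4, 0.2, -0.2]
grip_width: 91.6
finger_force: 0.0
red (array([252.85714286, 131.08571429]), np.int32(35)) [608.8  80.3  99. ] r 52.4 ang 0.977
blue (array([297.81967213, 186.37704918]), np.int32(61)) [613.4   0.9  99. ] r 49.4 ang -0.813
yel [298.4 131.2] 101 [647.   53.5 111. ] r 69.5 ang 0.242
yel [254.5 143.5] 131 [603.4  69.8 111. ] r 40.7 ang 0.944
yel [254.6 158.6] 29 [594.2  57.1 111. ] r 25.0 ang 0.945
yel [255.  187.2] 448 [576.   31.5 111. ] r 6.4 ang -2.157
(np.int64(184), np.int64(103), np.int64(324), np.int64(248))
[579.4  36.8 403.7] [ 3.141 -0.     0.939]
```

View pics/w2.png

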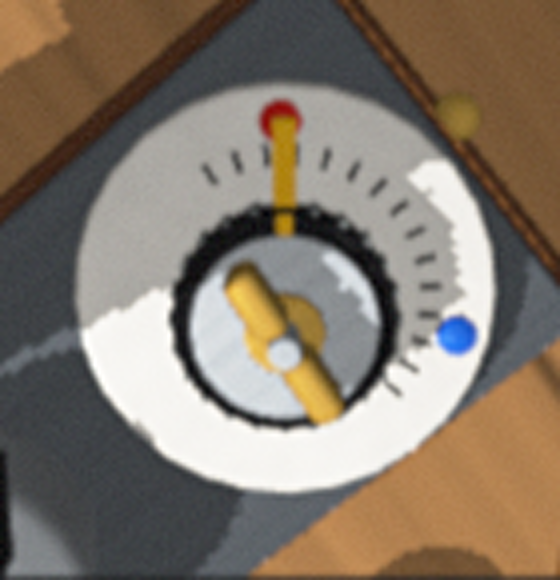

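The pointer now stands over the red stud: pointer at 0.944 rad, stud at 0.951 rad, and image columns 284 against 281 in the 4x crop, so under 1 mm off. Next I regrip the nut at yaw 1.529 and tighten it.

Converted, 94 mm / 750 = 0.1253, 80 mm / 750 = 0.1067, -0.59 rad / 4 = -0.1475.

```bash
python3 shift.py '{"ticks":[[92, 0, 0, 0.0267, -0.045], [92, 0, 0, 0.0533, -0.09], [60, 0, 0, 0.08, -0.135], [40, 0, 0, 0.1067, -0.1475], [40, 0, 0, 0.1253, -0.1475]]}'; python3 shift.py '{"ticks":[[0, 0, 0, 0, 0], [0, 0, 0, 0, 0], [0, 0, 0, 0, 0], [0, 0, 0, 0, 0], [0, 0, 0, 0, 0]]}';python3 shift.py '{"ticks":[[0, 0, 0, 0, 0], [0, 0, 0, 0, 0], [0, 0, 0, 0, 0], [0, 0, 0, 0, 0]]}'
```

```text
time: 11.5
tool_pos: [579.0, 36.9, 307.1]
tcp_rot: [-3.138, -0.0, 1.528]
contact_force: [0.2, 0.4, 0.0]
grip_width: 66.4
finger_force: 0.0
time: 12.12
tool_pos: [579.6, 36.9, 310.1]
tcp_rot: [3.141, -0.0, 1.529]
contact_force: [0.0, 0.2, 0.1]
grip_width: 16.5
finger_force: 0.0
time: 12.62
tool_pos: [579.4, 36.9, 309.9]
tcp_rot: [-3.141, -0.0, 1.529]
contact_force: [-4.3, 0.6, 3.2]
grip_width: 8.5
finger_force: 30.0
```

Converted, 0.8 rad / 4 = 0.2.

```bash
python3 shift.py '{"ticks":[[0, 0, 0, 0, 0.045], [0, 0, 0, 0, 0.0875], [0, 0, 0, 0, 0.125], [0, 0, 0, 0, 0.1625], [0, 0, 0, 0, 0.2]]}'; python3 shift.py '{"ticks":[[0, 0, 0, 0, 0.0375], [0, 0, 0, 0, 0.075], [0, 0, 0, 0, 0.1125], [0, 0, 0, 0, 0.15], [0, 0, 0, 0, 0.15]]}'
python3 -c "
from plant import bot, cam, sensors, close_job;o=sensors.get_obs();print(o['moment'],o['tcp_rot'])"
python3 shift.py '{"ticks":[[0, 0, 0, 0, 0.01], [0, 0, 0, 0, 0.01], [0, 0, 0, 0, 0.01]]}'
python3 -c "
from plant import bot, cam, sensors, close_job;o=sensors.get_obs();print(o['moment'],o['tcp_rot'])"
```

```text
time: 13.25
tool_pos: [579.1, 37.1, 309.9]
tcp_rot: [-3.14, 0.001, 0.725]
contact_force: [-5.2, 1.6, 5.9]
grip_width: 8.5
finger_force: 30.0
time: 13.88
tool_pos: [579.0, 37.4, 309.9]
tcp_rot: [-3.14, 0.002, 0.127]
contact_force: [-6.3, 3.5, 6.3]
grip_width: 8.9
finger_force: 30.0
[ 0.33269737  1.30055729 -0.10218844] [-3.14035264e+00  1.87082721e-03  1.27394964e-01]
time: 14.25
tool_pos: [578.9, 37.4, 309.9]
tcp_rot: [-3.141, 0.002, 0.09]
contact_force: [-6.2, 2.2, 6.1]
grip_width: 8.7
finger_force: 30.0
[0.31091484 1.22146043 0.21249222] [-3.14057750e+00  1.95237455e-03  8.96459476e-02]
```

Converted, 0.03 rad / 4 = 0.0075.

```bash
M='from plant import bot, cam, sensors, close_job;o=sensors.get_obs();print("Mz",o["moment"][2],o["tcp_rot"][2])'
python3 shift.py '{"ticks":[[0, 0, 0, 0, 0.0075], [0, 0, 0, 0, 0.0075]]}' >/dev/null; python3 -c "$M"
python3 shift.py '{"ticks":[[0, 0, 0, 0, 0.0075], [0, 0, 0, 0, 0.0075]]}'>/dev/null; python3 -c "$M"
python3 shift.py '{"ticks":[[0, 0, 0, 0, 0.0075], [0, 0, 0, 0, 0.0075]]}'>/dev/null; python3 -c "$M"
```

```text
Mz 0.29406433081941574 0.05942610310485685
Mz 0.4809964797607823 0.02981314994309603
Mz 0.6309916701216839 7.929916661764125e-06
```

Converted, 0.04 rad / 4 = 0.01.

```bash
M='from plant import bot, cam, sensors, close_job;o=sensors.get_obs();print("Mz",o["moment"][2],o["tcp_rot"][2])'
python3 shift.py '{"ticks":[[0, 0, 0, 0, 0.01], [0, 0, 0, 0, 0.01], [0, 0, 0, 0, 0.01]]}'>/dev/null; python3 -c "$M"
python3 shift.py '{"ticks":[[0, 0, 0, 0, 0.01], [0, 0, 0, 0, 0.01], [0, 0, 0, 0, 0.01]]}'; python3 -c "$M"
```

```text
Mz 0.590954604575283 -0.039546412228024685
time: 15.75
tool_pos: [579.1, 37.5, 309.8]
tcp_rot: [-3.141, 0.002, -0.079]
contact_force: [-4.6, 2.3, 5.0]
grip_width: 10.0
finger_force: 33.7
Mz 0.7711615469743469 -0.0792206040642014
```

The moment levels off and the pads spread to 10 mm, so the nut is at its stop. I release, lift and check.

Converted, -94 mm / 750 = -0.1253, -50 mm / 750 = -0.0667, -0.15 rad / 4 = -0.0375.

```bash
python3 shift.py '{"ticks":[[92, 0, 0, 0, 0], [92, 0, 0, 0, 0], [92, 0, 0, 0, 0], [92, 0, 0, 0, 0], [92, 0, 0, 0, 0]]}';python3 shift.py '{"ticks":[[92, 0, 0, -0.0667, -0.0375], [92, 0, 0, -0.1253, -0.0375], [92, 0, 0, -0.1253, -0.0375], [92, 0, 0, -0.1253, -0.0375]]}'; python3 -c "from h import *;report('w3')"
```

```text
time: 16.38
tool_pos: [579.6, 36.8, 309.7]
tcp_rot: [-3.142, -0.0, -0.081]
contact_force: [0.9, 0.3, 1.1]
grip_width: 55.7
finger_force: 0.0
time: 16.88
tool_pos: [579.3, 36.8, 403.0]
tcp_rot: [-3.141, 0.001, 0.069]
contact_force: [-0.3, -0.5, 0.9]
grip_width: 90.7
finger_force: 0.0
red (array([220.33333333, 147.91666667]), np.int32(24)) [610.9  77.3  99. ] r 51.2 ang 0.911
blue (array([291.83098592, 150.42253521]), np.int32(71)) [6.136e+02 4.000e-01 9.900e+01] r 49.9 ang -0.819
yel [256.2 109.9] 121 [652.9  41.6 111. ] r 73.5 ang 0.065
yel [227.1 159. ] 159 [601.7  68.3 111. ] r 38.5 ang 0.958
yel [255.7 187.5] 435 [572.9  36.5 111. ] r 6.6 ang -3.1
(np.int64(185), np.int64(103), np.int64(325), np.int64(248))
[579.3  36.8 402.4] [-3.141e+00  2.000e-03  6.900e-02]
```

View pics/w3.png

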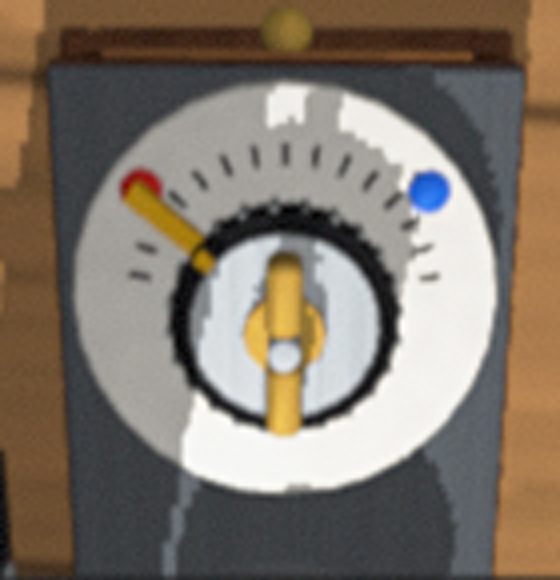

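The pointer tip at (140,185) in the crop lies over the red stud, at 0.958 against 0.951 rad. The wings are in line with the mill's axis, so the nut is at its stop. The robot is clear of everything.

```bash
python3 -c "from plant import bot, cam, sensors, close_job;print(close_job())"
```

```text
the job is handed in; nothing more can be done
None
```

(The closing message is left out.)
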